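# Hang the cuvette basket up to drain

### The job

To hang the rinsed cuvettes up to drain, first put the loose cuvette lying on the bench into the wire basket with the other one, and tap the hook's tapered shank down until it sits fully home in its socket. Then, with the hook end of the lever still down, slide the basket along its drip tray up to the far end so that its handle goes over the hook, and press the lever's round pad right down so that the hook lifts the basket clear of the tray and leaves it hanging upright with both cuvettes in it. Do not tip the basket, and leave the sample tube and the tweezers where they lie.

Things in the scene. Friction and masses are not known exactly. Their poses are not given: they have to be found in the camera images.
- drip_stand: Fixed drain stand: shallow stainless drip tray beside a grey fork carrying a see-saw lever. Origin on the bench under the lever's pivot (axis along y, z 0.101); z up; +x from the tray to the fork and on to the pad; +y along the tray to its far end, under the lever. Base plate under the fork: x -0.05 to 0.062, y +-0.05, 10 mm high; the fork reaches z 0.115.
- tray_far_end (a point): Middle of the tray's far end wall, on the tray floor (stand x -0.104, y 0.037, z 0.003). Inside, the tray is 96 mm wide (x) and runs 225 mm from here towards -y; rims 11 mm high. With the basket pushed right up to this end, its origin is 65 mm short of this point.
- lift_beam (a joint): See-saw lever in rad: 0 = hook end fully down (start), 0.60 = pad fully down, hook end up. Out of level 0.25 rad (hook end low) at 0, 0.35 rad (pad low) at 0.60. Pad 90 mm from the pivot (+x side), hook shank 100 mm (-x side). Pivot friction holds it wherever it is left; about 6 N on the pad moves it empty, 9 N with the basket.
- pad_top (a point): Centre of the top of the round black rubber pad (37 mm across) on the lever's +x end, to be pressed down. It starts at z 0.137 and is at z 0.083 with the lever fully over.
- hook_pin (a joint): How far the hook's tapered shank stands proud of home in its socket, in m: 0 = fully home, at most 0.016. Friction holds it; about 6 to 7 N straight down on its head drives it in.
- hook_head (a point): Centre of the domed top of the hook's head (22 mm across), straight above the shank; the place to tap. The shank moves square to the lever, so with the lever down its way in leans 0.25 rad from vertical: while sinking the head shifts a little to +x.
- hook_seat (a point): Top of the hook's arm, where the handle should hang. The arm, an 8 mm round bar, leaves the shank towards the stand's -y and is level; its end, 29 mm beyond this point, turns up 12 mm. Lever down, shank home: this point is at stand x -0.104, y -0.033, z 0.109 and the turned-up end passes 6 mm under the handle; with the shank proud it does not pass.
- wire_basket: Loose stainless wire basket, 0.2 kg, 80 (x) x 130 (y) x 38 (z) mm, walls 3 mm, origin at the centre of its underside, standing in the tray, axes near the stand's. A rigid bow handle of 5 mm wire stands across its middle (xz plane), 129 mm high, legs at x +-37 mm; it parts the opening into two halves of about 60 x 74 mm. At start it is 45 to 75 mm short of the far end.
- handle_peak (a point): Underside of the handle at its peak, 124 mm above the basket's underside.
- cuvette_centre (a point): Centre of the loose clear-white square cuvette lying on the bench, 12 x 45 x 12 mm, 12 g, long along its y. It changes places at random with the sample tube and the tweezers.
- cuvette_in_centre (a point): Centre of the same kind of cuvette that already lies in the basket's +y half.
- sample_tube: Bystander: capped round sample tube with blue cap, 103 x 20 mm, lying near the loose cuvette.
- tweezers: Bystander: steel tweezers, 122 mm, lying near the loose cuvette.
Things that resemble listed ones, but are neither listed nor needed, are in the scene too. What is shaped like the part that bears cuvette_centre but turquoise is not meant. What is shaped like the wire_basket but turquoise is not meant.

How it is judged:
By the outcome, as a careful person would: the job done as asked, in the order asked, and still so for the second after the job is handed in, with the robot touching nothing.
It also fails if it takes over 64 s, if anything falls off the work surface, if the arm or the gripper's body presses on something with over 40 N, if the wrist force passes 120 N, or if a joint passes its speed limit or range.

### The arm

A 6-joint arm with a two-finger parallel gripper is mounted at the origin on a cart in front of the work surface, level with it; the furniture and walls round the work are solid. World frame = base frame: x ahead of the robot, y to its left, z up, the work surface at z = 0. Lengths are in m, angles in rad, forces in N, time in s.
With the tool pointing down it reaches from about 0.4 to 0.925 m from the base axis. Payload 3.4 kg.
Tool frame: the origin (TCP) lies midway between the tips of the shut fingers; the grasp point (between the pads) lies 19 mm behind it; z points along the fingers, x is the direction in which the jaws open and shut, and the axes are right-handed (so a half turn about z gives the same grasp; the last joint's range is limited). The gripper opens to 85 mm and grips with 20 to 120 N. Pads are 22 mm wide; open, the fingers measure 114 mm over their backs; the gripper's body (76 mm by 85 mm) begins 54 mm behind the grasp point. The pads swing forward as they close: fully open they stand 13 mm farther back than shut.
Start: joints at [-0.073, 0.307, 1.506, -0, 1.328, -0.073], TCP at [0.575, -0, 0.206] pointing down, gripper open.
Joint ranges: [-3.12, 3.12], [-1.05, 2.28], [0.14, 2.33], [-1.42, 4.57], [0.1, 2.73], [-2.68, 2.68]. Speed limits (rad/s): [2.57, 2.57, 3.14, 3.14, 3.14, 3.14].

### API

Orientations are given as a unit quaternion [x, y, z, w].
In Python, from workcell import monitor, get_image, camera_info, finish_job, recognise, trace, place_of gives the robot as it stands.
- The arm moves only by the tool drive_tool, never from a script. Its argument "commands" is a list of rows, each a list of 7 numbers: the shift along the tool's x, y, z in cm, then the turn, a rotation vector about the tool's x, y, z in degrees, then the opening, from -1 (shut) to 1 (fully open). A call has 1 to 8 rows; each row is the pose to reach, as a shift and turn from the pose commanded when the call began, along the tool's axes at that moment; what a row does not reach only later rows make up. A row lasts 1/12 s, in which the tool goes at most 41.7 mm and 7.16 degrees, less where a joint would pass 70% of its speed; a pose out of reach is approached as far as the arm can. A call with a gripper value outside its range is refused whole. The fingers move at their own pace and stop on an object; the grip force is fixed at half the most. Time passes only in rows, so rows that repeat a pose let the fingers close. It gives the time, the measured TCP pose, the force and the opening at its end, in the units of the state.
- monitor.get_obs(): the state, without advancing time (a new reading comes with each control period).
- get_image(name): name is "scene" or "side" or "wrist"; returns the picture (384x512x3 uint8, red, green, blue); there is no depth.
- camera_info(name): a dict with "fx", "fy", "cx", "cy" (pixels), "eye" and "orientation" of the camera in the world; the wrist camera has in their place "hand_eye" (4x4, takes a point from camera to tool coordinates, whose origin is the TCP and whose axes are the tool frame's). Camera axes: x right, y down, z forward; pixel columns grow to the right and rows downward; lengths in m; the calibration is good to about 2 mm. A picture is of the moment at which its call begins: read the wrist's pose just before it. camera_info takes no time and is no camera call.
- finish_job(): hands the job in, once; it reports no verdict.
Trained networks look in the newest picture that a camera, given by its name, has taken for a name from the list of things; names that differ only in an ending like _2 or _b are one class to them, and where a whole thing is asked for, a point or a joint stands for the part that bears it (a point fixed in the world has none). Each returns a list of dicts, best first, with "p" (0 to 1); they miss things now and then, are a little off and sometimes report something else, mostly with a low value. They report only what shows in the picture. A call takes as long as a camera call. They do not tell look-alikes from the thing itself.
- recognise(thing, camera): "position" ([x, y, z] in m, in world coordinates, good to about 4 mm: the middle of the surface that is visible of it).
- trace(thing, camera): "mask" (384x512 bool, what is visible of it).
- place_of(thing, camera): "position" ([x, y, z] in m, in world coordinates, good to about 4 mm: a listed point, or the origin of a listed thing).
The state is a dict: "clock": time; "joint_pos": joint angles; "joint_velocities": joint speeds; "joint_torque": joint torques, N m; "position": TCP position; "orientation": TCP orientation; "wrist_force": force on the tool from outside, world axes, zero at the start; "moment": the same for the moment, N m; "finger_gap": opening from 0.0 (shut) to 1.0 (fully open).
Only numpy, scipy, OpenCV 4.12 (cv2) and the standard library are available. Lean on these libraries where they do the work, as an engineer would, in place of code of your own. Each camera call takes 0.05 s, during which the arm holds its last target. There are 200 camera calls.

## Working session

There is one attempt and no reset: what is moved stays moved. The work goes in short steps, Python scripts to look and compute and a tool call to move; the robot and the scene stay as the last step left them, time stands still between calls to the robot, and variables do not carry over. Pictures are saved under pics/ and viewed, about 8 in all and at most 12, crops included, and the job is handed in when it is done.

Besides the shell and the picture viewer there is one more tool, called after "Request:" as name(argument=value, ...) on one line, values as JSON. drive_tool: Moves the arm, as the interface text tells. Its arguments: {"type":"object","properties":{"commands":{"type":"array"}},"required":["commands"]}

```bash
ls; mkdir -p pics; cat > h.py <<'E'
import numpy as np, cv2
from workcell import monitor, get_image, camera_info, finish_job, recognise, trace, place_of
np.set_printoptions(precision=4,suppress=True)
def save(cam,name,crop=None,s=1):
    im=get_image(cam)[:,:,::-1]
    if crop: x0,y0,x1,y1=crop; im=im[y0:y1,x0:x1]
    cv2.imwrite('pics/'+name,cv2.resize(im,None,fx=s,fy=s,interpolation=cv2.INTER_CUBIC)); return im
def pl(thing,cam,f=place_of):
    for d in f(thing,cam)[:3]: print(thing,cam,f.__name__,round(d['p'],2),np.array(d['position']),{k:v for k,v in d.items() if k not in('p','position')})
E
python3 - <<'E'
from h import *
a=get_image('scene');b=get_image('side')
cv2.imwrite('pics/a.png',np.vstack([a,b])[:,:,::-1][:, :])
for c in('scene','side'):
    for t in('drip_stand','tray_far_end','pad_top','hook_head','hook_seat','wire_basket','handle_peak','cuvette_centre','cuvette_in_centre','sample_tube','tweezers'): pl(t,c)
o=monitor.get_obs();print(o['clock'],o['position'],o['orientation'])
for c in('scene','side','wrist'):print(camera_info(c))
cv2.imwrite('pics/a.png',cv2.resize(np.vstack([a,b])[:,:,::-1],None,fx=.78,fy=.78))
E
```

```text
pics
drip_stand scene call 0.6 [ 0.5195  0.2944 -0.003 ] {}
drip_stand scene call 0.35 [0.404  0.2591 0.1237] {}
tray_far_end scene call 0.82 [0.4093 0.3296 0.0058] {}
pad_top scene call 0.73 [0.5981 0.296  0.1405] {}
hook_head scene call 0.59 [0.405  0.2902 0.1339] {}
hook_seat scene call 0.45 [0.4047 0.2609 0.122 ] {}
wire_basket scene call 0.97 [0.4104 0.195  0.0024] {}
wire_basket scene call 0.93 [0.4935 0.6948 0.    ] {}
handle_peak scene call 0.96 [0.4933 0.6963 0.123 ] {}
handle_peak scene call 0.61 [0.4071 0.1957 0.1249] {}
cuvette_centre scene call 0.58 [ 0.5083 -0.1947  0.0081] {}
cuvette_centre scene call 0.56 [ 0.4284 -0.1183  0.0039] {}
cuvette_in_centre scene call 0.41 [0.4124 0.2335 0.012 ] {}
sample_tube scene call 0.83 [ 0.4115 -0.0476  0.0041] {}
tweezers scene call 0.69 [ 0.4329 -0.2197 -0.0016] {}
tweezers scene call 0.61 [ 0.4252 -0.1197  0.0077] {}
drip_stand side call 0.85 [0.5137 0.2945 0.0026] {}
tray_far_end side call 0.59 [0.4136 0.3344 0.0052] {}
pad_top side call 0.59 [0.5966 0.2946 0.1398] {}
hook_head side call 0.51 [0.4021 0.2944 0.1362] {}
hook_head s
[... 705 characters left out ...]
372.18909465127985, 'fy': 372.18909465127985, 'cx': 259.3594061174514, 'cy': 193.6015882745987, 'eye': array([-0.2184, -0.5205,  0.5453]), 'orientation': array([ 0.772 , -0.3118,  0.2086, -0.513 ])}
{'fx': 475.5723372094279, 'fy': 475.5723372094279, 'cx': 258.50554200090494, 'cy': 187.6881562667936, 'eye': array([-0.0903,  1.5578,  1.3139]), 'orientation': array([-0.1976,  0.8815, -0.4195,  0.089 ])}
{'fx': 290.55572496994097, 'fy': 290.55572496994097, 'cx': 256.8304208277891, 'cy': 194.6154662517782, 'hand_eye': array([[ 1.    ,  0.0009, -0.0002,  0.0001],
       [-0.0008,  0.966 ,  0.2586, -0.0653],
       [ 0.0004, -0.2586,  0.966 , -0.1683],
       [ 0.    ,  0.    ,  0.    ,  1.    ]])}
```

View pics/a.png

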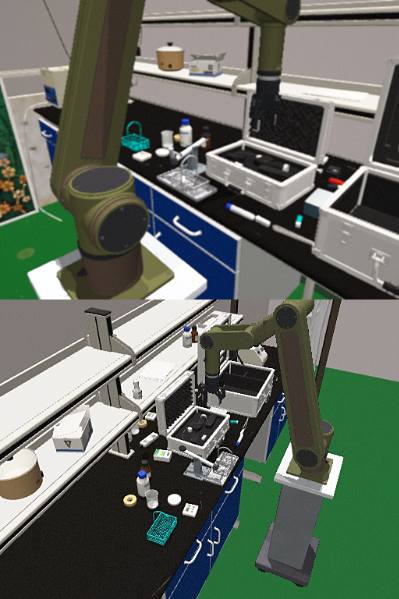

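```bash
python3 - <<'E'
from h import *
from scipy.spatial.transform import Rotation as R
for n,p in [('scene',[(.508,-.198,.006),(.426,-.12,.006),(.412,.194,.06)])]:
    c=camera_info(n)
    for q in p:
        v=R.from_quat(c['orientation']).inv().apply(np.array(q)-c['eye']);print(q,c['fx']*v[0]/v[2]+c['cx'],c['fy']*v[1]/v[2]+c['cy'])
a=save('scene','b1.png',(190,160,430,310),3.2)
b=save('side','b2.png',(190,130,350,240),4.8)
cv2.imwrite('pics/b.png',np.vstack([cv2.resize(a,(480,300),interpolation=2),cv2.resize(b,(480,300),interpolation=2)]))
E
```

```text
(0.508, -0.198, 0.006) 383.5846839220638 282.88030487498077
(0.426, -0.12, 0.006) 336.261301767962 283.0473818809346
(0.412, 0.194, 0.06) 243.65245285416717 221.3960703674737
```

View pics/b1.png

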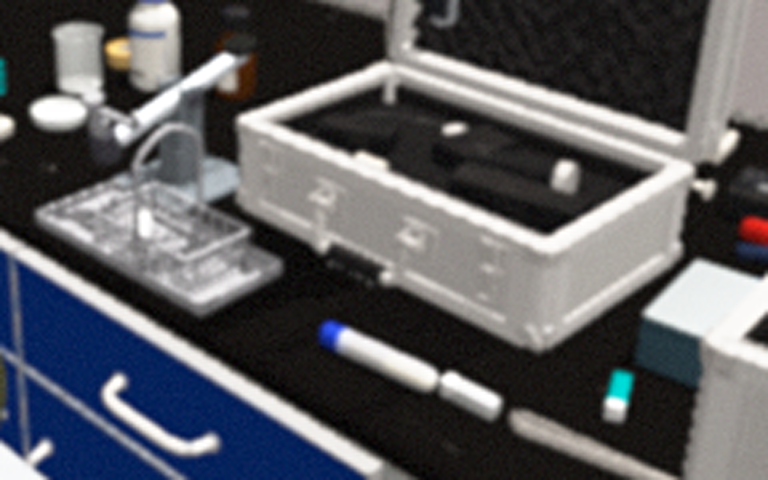

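View pics/b2.png

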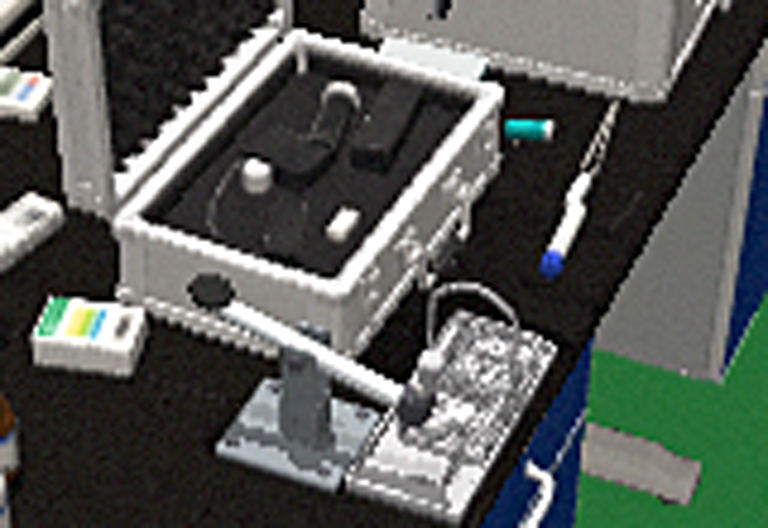

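The white cuvette (b1 px ~470,395) lies between the tube and the tweezers. The turquoise-and-white one (618,395) is the look-alike. So the target is the one near (0.426, -0.12). Moving over it for a close wrist view.

Request:
drive_tool(commands=[[-3, 2, 0, 0, 0, 0, 0], [-6, 5, 0, 0, 0, 0, 0], [-9, 8, 2, 0, 0, 0, 0], [-12, 10, 4, 0, 0, 0, 0], [-14.5, 12, 7, 0, 0, 0, 0], [-14.5, 12, 8.5, 0, 0, 0, 0], [-14.5, 12, 8.5, 0, 0, 0, 0], [-14.5, 12, 8.5, 0, 0, 0, 0]])

```text
clock: 1.97
position: [0.4295, -0.12, 0.1207]
orientation: [1.0, -0.001, -0.001, -0.0]
wrist_force: [0.5, -0.1, 1.6]
finger_gap: 0.502
```

```bash
cat >> h.py <<'E'
from scipy.spatial.transform import Rotation as R
def pose():
    o=monitor.get_obs(); return np.array(o['position']),R.from_quat(o['orientation']),o
def campose(c):
    ci=camera_info(c)
    if c=='wrist':
        p,r,_=pose(); H=np.array(ci['hand_eye']); return ci,p+r.apply(H[:3,3]),r*R.from_matrix(H[:3,:3])
    return ci,np.array(ci['eye']),R.from_quat(ci['orientation'])
def proj(c,q):
    ci,e,r=campose(c); v=r.inv().apply(np.atleast_2d(q)-e); return np.c_[ci['fx']*v[:,0]/v[:,2]+ci['cx'],ci['fy']*v[:,1]/v[:,2]+ci['cy']]
def ray(c,uv,z):
    ci,e,r=campose(c); uv=np.atleast_2d(uv); d=r.apply(np.c_[(uv[:,0]-ci['cx'])/ci['fx'],(uv[:,1]-ci['cy'])/ci['fy'],np.ones(len(uv))])
    return e+d*((z-e[2])/d[:,2])[:,None]
E
python3 - <<'E'
from h import *
save('wrist','c.png',None,1.5)
pl('cuvette_centre','wrist');pl('sample_tube','wrist');pl('tweezers','wrist')
for d in trace('cuvette_centre','wrist')[:2]:
    m=d['mask'].astype(np.uint8);c=cv2.findContours(m,0,2)[0];c=max(c,key=cv2.contourArea);rc=cv2.minAreaRect(c)
    b=ray('wrist',cv2.boxPoints(rc),.012);print(round(d['p'],2),rc,b[:,:2],b.mean(0))
p,r,o=pose();print(o['clock'],p,o['orientation'],o['wrist_force'])
# case corner estimates on bench from scene
print(ray('scene',[[190+240/3.2,160+205/3.2],[190+540/3.2,160+350/3.2]],0))
E
```

```text
cuvette_centre wrist call 0.67 [ 0.4302 -0.1229  0.0035] {}
cuvette_centre wrist call 0.64 [ 0.4087 -0.0498 -0.0014] {}
cuvette_centre wrist call 0.48 [ 0.5085 -0.1988  0.0096] {}
sample_tube wrist call 0.56 [ 0.4096 -0.0468 -0.0005] {}
tweezers wrist call 0.56 [ 0.4386 -0.216   0.0004] {}
0.89 ((252.85733032226562, 186.50509643554688), (47.25558853149414, 13.884004592895508), 87.95458984375) [[ 0.4212 -0.098 ]
 [ 0.4346 -0.0975]
 [ 0.4365 -0.1453]
 [ 0.4225 -0.1458]] [ 0.4287 -0.1216  0.012 ]
0.57 ((342.8000183105469, 251.6000213623047), (16.099689483642578, 13.416407585144043), 63.43495178222656) [[ 0.5125 -0.1863]
 [ 0.5244 -0.1796]
 [ 0.5334 -0.196 ]
 [ 0.5212 -0.2029]] [ 0.5229 -0.1912  0.012 ]
2.2167 [ 0.4322 -0.12    0.1222] [1.     0.0007 0.0016 0.0005] [-0.1547  0.1103  0.1555]
[[ 0.5264  0.2216  0.    ]
 [ 0.5224 -0.1217  0.    ]]
```

View pics/c.png

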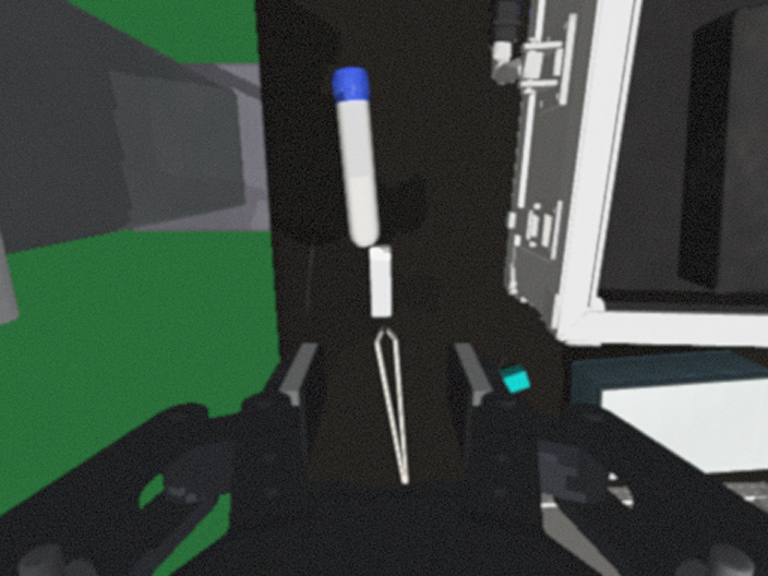

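Request:
drive_tool(commands=[[-0.15, 0.2, 2, 7, 0, 0, -0.3], [-0.15, 0.2, 5, 14, 0, 0, -0.3], [-0.15, 0.2, 8, 15, 0, 0, -0.3], [-0.15, 0.2, 10, 15, 0, 0, -0.3], [-0.15, 0.2, 11, 15, 0, 0, -0.3], [-0.15, 0.2, 11.3, 15, 0, 0, -0.3], [-0.15, 0.2, 11.3, 15, 0, 0, -0.3], [-0.15, 0.2, 11.3, 15, 0, 0, -0.3]])

```text
clock: 2.88
position: [0.4296, -0.1221, 0.0085]
orientation: [0.991, 0.001, 0.001, -0.13]
wrist_force: [-0.1, 0.2, -0.4]
finger_gap: 0.349
```

Request:
drive_tool(commands=[[0, 0, 0, 0, 0, 0, -1], [0, 0, 0, 0, 0, 0, -1], [0, 0, 0, 0, 0, 0, -1], [0, 0, 0, 0, 0, 0, -1], [0, 0, 0, 0, 0, 0, -1], [0, 0, 0, 0, 0, 0, -1]])

```text
clock: 3.38
position: [0.4286, -0.1221, 0.0082]
orientation: [0.991, 0.0, 0.0, -0.13]
wrist_force: [0.5, 0.2, -0.8]
finger_gap: -0.004
```

```bash
python3 - <<'E'
from h import *
im=save('wrist','d.png',(130,120,390,384),2.2)
pl('cuvette_centre','wrist');pl('cuvette_centre','scene')
p,r,o=pose();print(o['clock'],p,o['finger_gap'],o['wrist_force'])
E
```

```text
cuvette_centre wrist call 0.63 [ 0.4262 -0.1237  0.0059] {}
cuvette_centre scene call 0.51 [ 0.5077 -0.1949  0.0089] {}
cuvette_centre scene call 0.49 [ 0.4275 -0.1225  0.008 ] {}
3.5333 [ 0.4285 -0.1221  0.008 ] -0.000928040881819125 [0.8084 0.1163 0.0038]
```

View pics/d.png

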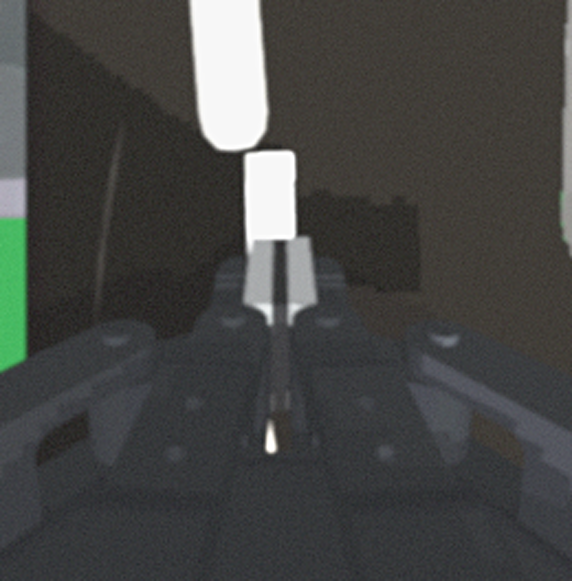

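The gripper closed above the cuvette, which hasn't moved. Lifting, setting a gap of about 22 mm, and going lower this time.

Request:
drive_tool(commands=[[0, -0.5, -2, 0, 0, 0, -1], [0, -0.5, -2, 0, 0, 0, -0.45], [0, -0.5, -2, 0, 0, 0, -0.45], [0, -0.5, -2, 0, 0, 0, -0.45], [-0.1, -0.25, -1, 0, 0, 0, -0.45], [-0.1, 0.05, 0.2, 0, 0, 0, -0.45], [-0.1, 0.1, 0.4, 0, 0, 0, -0.45], [-0.1, 0.1, 0.4, 0, 0, 0, -0.45]])

```text
clock: 4.2
position: [0.4264, -0.1213, 0.0028]
orientation: [0.991, -0.0, -0.001, -0.131]
wrist_force: [1.2, 0.1, 0.0]
finger_gap: 0.273
```

```bash
python3 - <<'E'
from h import *
im=save('wrist','e.png',(130,120,390,384),2.2)
p,r,o=pose();print(o['clock'],p,o['finger_gap'],o['wrist_force'])
E
```

```text
4.25 [ 0.4269 -0.1216  0.0033] 0.27531156811568896 [ 0.4226 -0.0467  0.5696]
```

View pics/e.png

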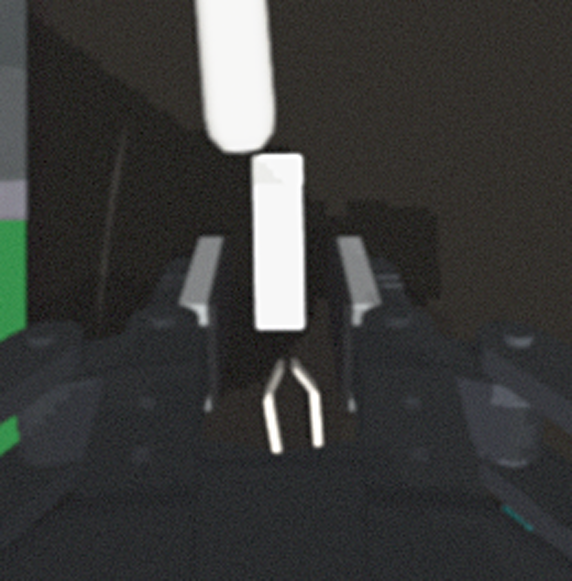

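Request:
drive_tool(commands=[[0, 0, 0.3, 0, 0, 0, -0.45], [0, 0, 0.3, 0, 0, 0, -0.5], [0, 0, 0.3, 0, 0, 0, -1], [0, 0, 0.3, 0, 0, 0, -1], [0, 0, 0.3, 0, 0, 0, -1], [0, 0, 0.3, 0, 0, 0, -1], [0, 0, 0.3, 0, 0, 0, -1]])

```text
clock: 4.83
position: [0.4276, -0.1212, 0.001]
orientation: [0.991, 0.0, 0.0, -0.13]
wrist_force: [0.2, 0.0, -0.1]
finger_gap: -0.002
```

```bash
python3 - <<'E'
from h import *
im=save('wrist','f.png',(130,120,390,384),2.2)
p,r,o=pose();print(o['clock'],p,o['finger_gap'],o['wrist_force'],o['joint_pos'])
print('tcp px in crop',(proj('wrist',[p,p-r.apply([0,0,.019])])-[130,120])*2.2)
E
```

```text
4.8833 [ 0.4276 -0.1212  0.001 ] -0.0019432431816235574 [-0.4939  0.5657  0.4664] [-0.5699  0.4647  1.9612  0.2868  0.8795 -0.7716]
tcp px in crop [[278.8829 234.1077]
 [278.8226 261.5803]]
```

View pics/f.png

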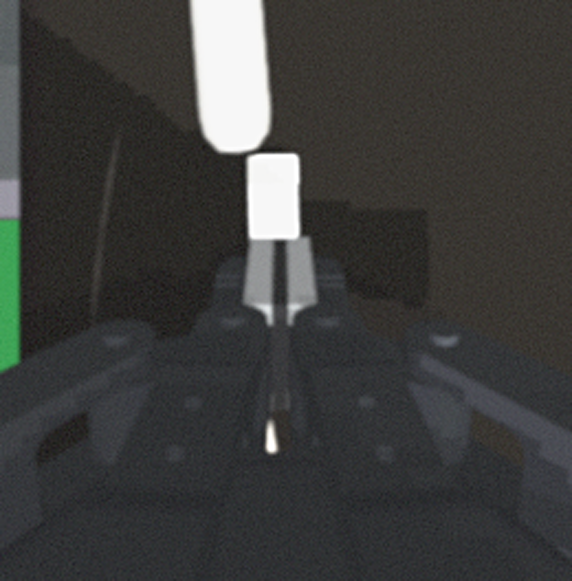

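In picture f the visible fingertip edge (row 237) fits a tip well behind the stated TCP, and I have felt no contact. I'll probe downwards with the fingers straddling the cuvette, in small steps, watching the force.

Request:
drive_tool(commands=[[0, -0.25, -1, 0, 0, 0, -0.45], [0, -0.25, -1, 0, 0, 0, -0.45], [0, 0, 0, 0, 0, 0, -0.45], [0, 0.05, 0.2, 0, 0, 0, -0.45], [0, 0.1, 0.4, 0, 0, 0, -0.45], [0, 0.1, 0.4, 0, 0, 0, -0.45]])

```text
clock: 5.38
position: [0.4271, -0.1208, -0.0037]
orientation: [0.991, -0.0, -0.001, -0.131]
wrist_force: [-0.1, 0.2, 1.0]
finger_gap: 0.278
```

Request:
drive_tool(commands=[[0, 0.05, 0.2, 0, 0, 0, -0.45], [0, 0.1, 0.4, 0, 0, 0, -0.45], [0, 0.1, 0.4, 0, 0, 0, -0.45]])

```text
clock: 5.63
position: [0.4274, -0.121, -0.0076]
orientation: [0.991, -0.0, -0.0, -0.131]
wrist_force: [-0.1, 0.0, -0.2]
finger_gap: 0.273
```

Request:
drive_tool(commands=[[0, -0.3, 0.3, 0, 0, 0, -0.45], [0, -0.5, 0.4, 0, 0, 0, -0.45], [0, -0.45, 0.6, 0, 0, 0, -0.45], [0, -0.4, 0.8, 0, 0, 0, -0.45], [0, -0.4, 0.8, 0, 0, 0, -0.45]])

```text
clock: 6.05
position: [0.4273, -0.1149, -0.0144]
orientation: [0.991, 0.0, -0.0, -0.131]
wrist_force: [-0.3, -0.1, 0.0]
finger_gap: 0.275
```

Request:
drive_tool(commands=[[0, 0.05, 0.2, 0, 0, 0, -0.45], [0, 0.1, 0.4, 0, 0, 0, -0.45], [0, 0.1, 0.4, 0, 0, 0, -0.45]])

```text
clock: 6.3
position: [0.4273, -0.115, -0.0185]
orientation: [0.991, -0.0, -0.0, -0.131]
wrist_force: [0.3, 0.5, -0.1]
finger_gap: 0.273
```

```bash
python3 - <<'E'
from h import *
a=save('wrist','g1.png',(130,120,390,384),1.5)
q=proj('scene',[[.427,-.12,.02]])[0].astype(int);print(q)
b=save('scene','g2.png',(q[0]-60,q[1]-60,q[0]+60,q[1]+45),3)
cv2.imwrite('pics/g.png',np.hstack([cv2.resize(a,(400,406)),cv2.resize(b,(400,350),interpolation=2)[:350]]) if 0 else np.hstack([cv2.resize(a,(395,400)),cv2.resize(b,(400,400),interpolation=2)]))
p,r,o=pose();print(o['clock'],p,o['finger_gap'],o['wrist_force'],o['joint_pos'])
E
```

```text
[336 277]
6.4 [ 0.4274 -0.115  -0.0183] 0.27160097343538186 [-0.4386  0.6138 -0.0744] [-0.5592  0.4968  1.9832  0.3029  0.8264 -0.7835]
```

View pics/g.png

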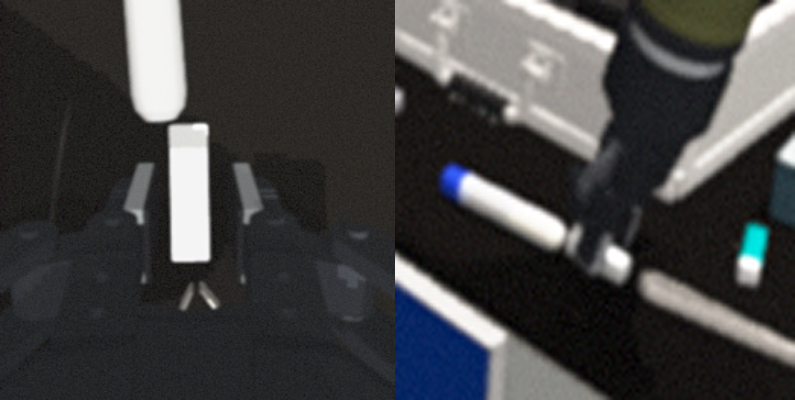

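Request:
drive_tool(commands=[[0, 0.05, 0.2, 0, 0, 0, -0.45], [0, 0.1, 0.4, 0, 0, 0, -0.45], [0, 0.13, 0.5, 0, 0, 0, -0.45], [0, 0.13, 0.5, 0, 0, 0, -0.45]])

```text
clock: 6.73
position: [0.4277, -0.1151, -0.0228]
orientation: [0.991, 0.0, 0.0, -0.131]
wrist_force: [-2.2, -0.5, 7.7]
finger_gap: 0.274
```

Request:
drive_tool(commands=[[0, 0.05, 0.2, 0, 0, 0, -0.45], [0, 0.08, 0.3, 0, 0, 0, -0.45], [0, 0.08, 0.3, 0, 0, 0, -0.45]])

```text
clock: 6.98
position: [0.4278, -0.115, -0.0233]
orientation: [0.991, 0.0, 0.001, -0.131]
wrist_force: [-6.8, -2.6, 36.7]
finger_gap: 0.275
```

Bench contact comes at a reported z of -0.0225. The real tip is therefore about 25 mm behind the nominal TCP. Backing off a little, then closing.

Request:
drive_tool(commands=[[0, -0.1, -0.4, 0, 0, 0, -0.45], [0, -0.1, -0.4, 0, 0, 0, -0.45], [0, -0.1, -0.4, 0, 0, 0, -1], [0, -0.1, -0.4, 0, 0, 0, -1], [0, -0.1, -0.4, 0, 0, 0, -1], [0, -0.1, -0.4, 0, 0, 0, -1]])

```text
clock: 7.48
position: [0.4277, -0.1153, -0.022]
orientation: [0.991, 0.0, 0.0, -0.13]
wrist_force: [-1.7, -1.4, 12.0]
finger_gap: 0.123
```

Request:
drive_tool(commands=[[0, -0.5, -2, 0, 0, 0, -1], [0, -1.5, -5.5, 0, 0, 0, -1], [0, -2.5, -9.4, 0, 0, 0, -1], [-0.4, -5.5, -8.6, 5, 0, 0, -1], [-0.8, -9, -7.7, 10, 0, 0, -1], [-1.2, -12.5, -6.7, 10, 0, 0, -1], [-1.5, -16, -5.7, 10, 0, 0, -1], [-1.5, -16, -5.7, 10, 0, 0, -1]])

```text
clock: 8.15
position: [0.4078, 0.0306, 0.0737]
orientation: [0.976, 0.001, -0.004, -0.219]
wrist_force: [-2.1, 0.0, 0.4]
finger_gap: 0.123
```

Request:
drive_tool(commands=[[0, -2, 0.95, 0, 0, 0, -1], [0, -4.5, 2.1, 0, 0, 0, -1], [0, -7, 3.3, 0, 0, 0, -1], [0, -8.2, 3.8, 0, 0, 0, -1], [0, -8.2, 3.8, 0, 0, 0, -1]])

```text
clock: 8.57
position: [0.4109, 0.1173, 0.0739]
orientation: [0.976, 0.001, -0.001, -0.217]
wrist_force: [-0.1, -0.9, 0.5]
finger_gap: 0.123
```

```bash
python3 - <<'E'
from h import *
a=save('wrist','i.png',None,1.5)
for t in('wire_basket','handle_peak','cuvette_in_centre','hook_head','tray_far_end'): pl(t,'wrist')
for t in('wire_basket','cuvette_centre','handle_peak'): pl(t,'side')
p,r,o=pose();print(o['clock'],p,o['finger_gap'],o['wrist_force'],o['joint_pos'])
E
```

```text
wire_basket wrist call 0.94 [0.4118 0.1942 0.0036] {}
handle_peak wrist call 0.75 [0.4098 0.1951 0.1272] {}
cuvette_in_centre wrist call 0.76 [0.4078 0.2387 0.0108] {}
tray_far_end wrist call 0.57 [0.4117 0.3323 0.0029] {}
tray_far_end wrist call 0.29 [ 0.5142  0.2907 -0.0005] {}
wire_basket side call 0.79 [ 0.4127  0.1935 -0.0011] {}
wire_basket side call 0.75 [ 0.4921  0.6958 -0.0014] {}
cuvette_centre side call 0.52 [ 0.5093 -0.2033  0.0063] {}
cuvette_centre side call 0.46 [ 0.4265 -0.121   0.009 ] {}
handle_peak side call 0.84 [0.4139 0.1907 0.1251] {}
handle_peak side call 0.75 [0.4901 0.6986 0.1234] {}
9.0167 [0.4128 0.1144 0.0743] 0.12415681962175537 [ 0.4189 -0.3012 -0.2937] [-0.2298  0.3135  2.0504  0.5289  0.9537 -0.5773]
```

View pics/i.png

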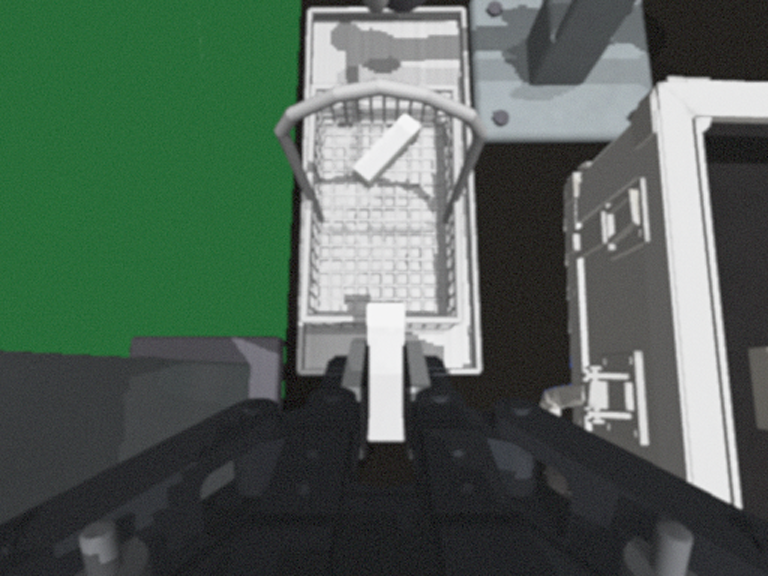

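Request:
drive_tool(commands=[[0, -2, 0.9, 0, 0, 0, -1], [0, -4, 1.9, 0, 0, 0, -1], [0, -5.1, 2.4, 0, 0, 0, -1], [0, -5.1, 2.4, 0, 0, 0, -1], [0, -4.2, 4.2, 0, 0, 0, -1], [0, -3.3, 6.2, 0, 0, 0, -1], [0, -2.7, 7.4, 0, 0, 0, -1], [0, -2.7, 7.4, 0, 0, 0, -1]])

```text
clock: 9.68
position: [0.4113, 0.1701, 0.0168]
orientation: [0.976, -0.001, -0.002, -0.216]
wrist_force: [-0.4, 0.7, 0.2]
finger_gap: 0.124
```

Request:
drive_tool(commands=[[0, 0.3, 0.7, 0, 0, 0, -1], [0, 0.6, 1.3, 0, 0, 0, -1], [0, 0.85, 1.8, 0, 0, 0, -1], [0, 0.85, 1.8, 0, 0, 0, -1]])

```text
clock: 10.02
position: [0.4125, 0.1705, -0.0017]
orientation: [0.976, -0.0, -0.0, -0.216]
wrist_force: [0.4, 0.8, 0.2]
finger_gap: 0.121
```

```bash
python3 - <<'E'
from h import *
a=save('wrist','j.png',(130,60,400,384),1.8)
get_image('side')
for t in('wire_basket','handle_peak'): pl(t,'wrist')
p,r,o=pose();print(o['clock'],p,o['finger_gap'],o['wrist_force'])
E
```

```text
handle_peak wrist call 0.83 [0.4116 0.1985 0.1281] {}
10.2167 [ 0.4128  0.1708 -0.0009] 0.11966126460244764 [ 0.5388 -0.0039 -1.055 ]
```

View pics/j.png

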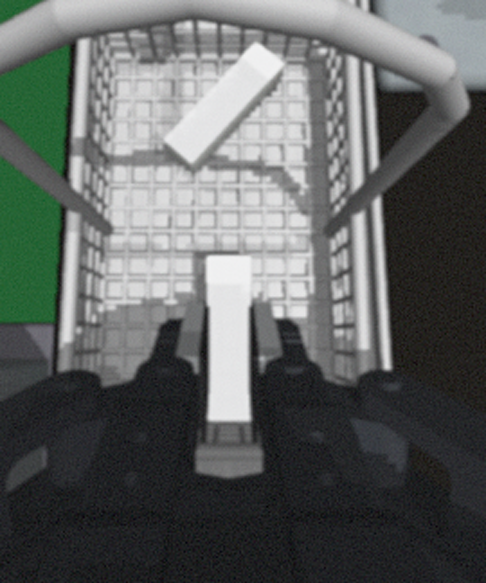

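Request:
drive_tool(commands=[[0, 0.1, 0.3, 0, 0, 0, -1], [0, 0.1, 0.3, 0, 0, 0, -0.8], [0, 0.1, 0.3, 0, 0, 0, -0.6], [0, 0.1, 0.3, 0, 0, 0, -0.5], [0, 0.1, 0.3, 0, 0, 0, -0.5], [0, 0.1, 0.3, 0, 0, 0, -0.5]])

```text
clock: 10.72
position: [0.4125, 0.1711, -0.0043]
orientation: [0.976, 0.0, 0.0, -0.216]
wrist_force: [-0.1, 0.9, -0.0]
finger_gap: 0.253
```

Request:
drive_tool(commands=[[0, -0.8, -1.8, 0, 0, 0, -0.5], [0, -2, -4.5, 0, 0, 0, -0.5], [0, -3.3, -7.2, 0, 0, 0, -0.5], [0, -3.3, -7.2, 0, 0, 0, -0.5], [0, 0, -8.7, 0, 0, 0, -0.5], [0, 2, -10, -7, 0, 0, -1], [0, 2, -10, -14, 0, 0, -1], [0, 2, -10, -20, 0, 0, -1]])

```text
clock: 11.38
position: [0.4138, 0.1077, 0.0781]
orientation: [0.999, -0.004, 0.001, -0.05]
wrist_force: [-0.7, 0.1, -0.2]
finger_gap: -0.005
```

```bash
python3 - <<'E'
from h import *
cv2.imwrite('pics/k.png',get_image('wrist')[:,:,::-1])
get_image('side');get_image('scene')
for t in('wire_basket','handle_peak','cuvette_in_centre','hook_head'): pl(t,'wrist')
for t in('wire_basket','cuvette_centre','hook_head','pad_top'): pl(t,'side');pl(t,'scene')
p,r,o=pose();print(o['clock'],p,o['orientation'],o['finger_gap'],o['wrist_force'])
E
```

```text
wire_basket wrist call 0.6 [0.4096 0.1946 0.0035] {}
wire_basket wrist call 0.28 [0.4118 0.2361 0.0104] {}
handle_peak wrist call 0.68 [0.4134 0.1939 0.1257] {}
cuvette_in_centre wrist call 0.91 [0.4102 0.2392 0.0129] {}
wire_basket side call 0.87 [0.412  0.1909 0.0026] {}
wire_basket side call 0.57 [0.4116 0.1598 0.0144] {}
wire_basket side call 0.22 [0.4107 0.2305 0.0079] {}
wire_basket scene call 0.58 [0.491  0.6967 0.003 ] {}
wire_basket scene call 0.56 [0.4103 0.1918 0.0026] {}
cuvette_centre side call 0.62 [0.4126 0.1604 0.0148] {}
cuvette_centre side call 0.38 [0.4138 0.3311 0.006 ] {}
cuvette_centre scene call 0.61 [ 0.5064 -0.1965  0.0061] {}
cuvette_centre scene call 0.52 [0.4107 0.1606 0.0143] {}
cuvette_centre scene call 0.29 [0.4136 0.2322 0.0079] {}
hook_head side call 0.59 [0.4012 0.2918 0.1337] {}
hook_head scene call 0.57 [0.4023 0.2944 0.139 ] {}
pad_top side call 0.78 [0.5955 0.2972 0.1394] {}
pad_top side call 0.32 [0.4138 0.1619 0.0149] {}
pad_top scene call 0.46 [0.4049 0.2887 0.1363] {}
pad_top scene call 0.38 [0.4084 0.1924 0.1236] {}
12.1333 [0.4118 0.1103 0.0773] [ 0.9986 -0.0003 -0.0015 -0.0522] -0.0038053813724172143 [-0.2551  0.8378  0.1891]
```

Both cameras place the cuvette flat in the basket's -y half at (0.412, 0.160, 0.0145), and the basket hasn't moved. Next, the hook head, from above.

Request:
drive_tool(commands=[[0, -0.4, -3.6, 0, 0, 0, -1], [0, -0.8, -7.2, 0, 0, 0, -1], [-0.2, -4.5, -6.8, -3, 0, 0, -1], [-0.4, -8.5, -6.4, -6, 0, 0, -1], [-0.6, -12.5, -6, -6, 0, 0, -1], [-0.8, -16.5, -5.6, -6, 0, 0, -1], [-0.8, -18.9, -5.3, -6, 0, 0, -1], [-0.8, -18.9, -5.3, -6, 0, 0, -1]])

```text
clock: 12.8
position: [0.4046, 0.2982, 0.15]
orientation: [1.0, 0.002, -0.001, -0.002]
wrist_force: [0.6, 0.8, -0.4]
finger_gap: 0.0
```

```bash
python3 - <<'E'
from h import *
p,r,o=pose()
cv2.imwrite('pics/l.png',get_image('wrist')[:,:,::-1])
for t in('hook_head','hook_seat','pad_top'): pl(t,'wrist')
p,r,o=pose();print(o['clock'],p,o['orientation'],o['wrist_force'])
E
```

```text
hook_head wrist call 0.84 [0.4037 0.2922 0.1347] {}
13.0 [0.4033 0.292  0.1495] [ 1.      0.0002 -0.0019  0.0008] [ 0.0288  0.0157 -0.1943]
```

Request:
drive_tool(commands=[[0.1, 0, 1.5, 0, 0, 0, -1], [0.1, 0, 2.8, 0, 0, 0, -1], [0.1, 0, 3.3, 0, 0, 0, -1], [0.1, 0, 3.5, 0, 0, 0, -1], [0.1, 0, 3.7, 0, 0, 0, -1]])

```text
clock: 13.42
position: [0.4049, 0.2921, 0.1128]
orientation: [1.0, -0.001, -0.002, 0.0]
wrist_force: [-0.7, -0.3, -0.1]
finger_gap: 0.0
```

Request:
drive_tool(commands=[[0, 0, 0.2, 0, 0, 0, -1], [0, 0, 0.4, 0, 0, 0, -1], [0, 0, 0.5, 0, 0, 0, -1]])

```text
clock: 13.67
position: [0.4053, 0.2931, 0.1082]
orientation: [1.0, 0.0, -0.001, -0.0]
wrist_force: [-0.3, -1.1, 4.8]
finger_gap: 0.003
```

Request:
drive_tool(commands=[[0, 0, 0.2, 0, 0, 0, -1], [0.05, 0, 0.4, 0, 0, 0, -1], [0.1, 0, 0.5, 0, 0, 0, -1]])

```text
clock: 13.92
position: [0.4065, 0.2932, 0.1036]
orientation: [1.0, 0.0, -0.001, 0.0]
wrist_force: [-0.1, -2.4, 5.5]
finger_gap: -0.001
```

Contact at about z = 0.109, and the shank is sinking at about 5.5 N. Continuing.

Request:
drive_tool(commands=[[0.05, 0, 0.2, 0, 0, 0, -1], [0.1, 0, 0.4, 0, 0, 0, -1], [0.1, 0, 0.4, 0, 0, 0, -1]])

```text
clock: 14.17
position: [0.4075, 0.2932, 0.0995]
orientation: [1.0, 0.0, -0.001, 0.0]
wrist_force: [-0.8, -0.9, 3.9]
finger_gap: 0.003
```

Request:
drive_tool(commands=[[0.05, 0, 0.15, 0, 0, 0, -1], [0.05, 0, 0.3, 0, 0, 0, -1], [0.05, 0, 0.3, 0, 0, 0, -1]])

```text
clock: 14.42
position: [0.4082, 0.2932, 0.0965]
orientation: [1.0, 0.0, -0.0, 0.0]
wrist_force: [0.8, -1.1, 4.2]
finger_gap: -0.003
```

Request:
drive_tool(commands=[[0, 0, 0.15, 0, 0, 0, -1], [0.05, 0, 0.25, 0, 0, 0, -1], [0.05, 0, 0.25, 0, 0, 0, -1]])

```text
clock: 14.67
position: [0.4087, 0.2932, 0.0951]
orientation: [1.0, 0.0, -0.0, -0.0]
wrist_force: [-2.0, -3.5, 12.4]
finger_gap: 0.0
```

Request:
drive_tool(commands=[[0, 0, 0.1, 0, 0, 0, -1], [0, 0, 0.2, 0, 0, 0, -1], [0, 0, 0.2, 0, 0, 0, -1]])

```text
clock: 14.92
position: [0.4089, 0.2933, 0.0948]
orientation: [1.0, 0.0, 0.0, -0.0]
wrist_force: [-4.2, -5.4, 25.2]
finger_gap: 0.001
```

Request:
drive_tool(commands=[[0, 0, -2, 0, 0, 0, -1], [0, 0, -6, 0, 0, 0, -1], [0, 3.5, -6, 0, 0, 0, -1], [0, 7.5, -6, 0, 0, 0, -1], [0.2, 11.5, -6, 6, 0, 0, -0.3], [0.3, 15.5, -6, 12, 0, 0, -0.3], [0.3, 19, -6, 18, 0, 0, -0.3], [0.3, 21.5, -6, 25, 0, 0, -0.3]])

```text
clock: 15.58
position: [0.4105, 0.1004, 0.1511]
orientation: [0.986, 0.001, -0.005, -0.167]
wrist_force: [0.7, 0.3, -0.4]
finger_gap: 0.35
```

```bash
python3 - <<'E'
from h import *
for c in('wrist','side','scene'):
    get_image(c)
    for t in('wire_basket','handle_peak','hook_seat','hook_head','cuvette_in_centre'): pl(t,c)
p,r,o=pose();print(o['clock'],p,o['orientation'],o['finger_gap'],o['wrist_force'])
E
```

```text
wire_basket wrist call 0.78 [0.4097 0.1923 0.0033] {}
handle_peak wrist call 0.92 [0.4138 0.1949 0.1284] {}
hook_head wrist call 0.54 [0.412  0.1956 0.1252] {}
cuvette_in_centre wrist call 0.82 [0.4093 0.2357 0.0113] {}
cuvette_in_centre wrist call 0.55 [0.4142 0.1642 0.0107] {}
cuvette_in_centre wrist call 0.16 [0.4122 0.3326 0.0052] {}
wire_basket side call 0.74 [0.4123 0.1923 0.0014] {}
wire_basket side call 0.6 [0.4942 0.6984 0.0028] {}
handle_peak side call 0.89 [0.4171 0.1916 0.1268] {}
handle_peak side call 0.87 [0.4919 0.696  0.1233] {}
hook_seat side call 0.64 [0.4078 0.2583 0.1056] {}
hook_head side call 0.72 [0.414  0.329  0.0028] {}
hook_head side call 0.43 [0.407  0.295  0.1213] {}
cuvette_in_centre side call 0.56 [0.4087 0.2351 0.0065] {}
cuvette_in_centre side call 0.46 [0.4153 0.1915 0.1245] {}
wire_basket scene call 0.93 [0.49   0.6972 0.0018] {}
wire_basket scene call 0.6 [0.4129 0.1936 0.0004] {}
handle_peak scene call 0.93 [0.4936 0.6944 0.1217] {}
handle_peak scene call 0.88 [0.4082 0.1969 0.1251] {}
handle_peak scene call 0.36 [ 0.5168  0.293  -0.0026] {}
hook_seat scene call 0.56 [ 0.4146 -0.0496  0.0032] {}
hook_seat scene call 0.43 [0.4074 0.2587 0.1091] {}
hook_head scene call 0.5 [0.4059 0.2916 0.1226] {}
cuvette_in_centre scene call 0.43 [0.4129 0.2338 0.0099] {}
16.4833 [0.41   0.1012 0.1501] [ 0.9863  0.0006 -0.0076 -0.1646] 0.3488672977740211 [ 0.6043 -0.0089 -0.0955]
```

Request:
drive_tool(commands=[[0.1, 1.5, 3, 6, 0, 0, -0.3], [0.1, 3, 6.5, 6, 0, 0, -0.3], [0.1, 4, 9.5, 6, 0, 0, -0.3], [0.1, 4.8, 12.1, 6, 0, 0, -0.3], [0.1, 4.8, 12.1, 6, 0, 0, -0.3]])

```text
clock: 16.9
position: [0.4063, 0.0948, 0.0165]
orientation: [0.976, -0.002, -0.011, -0.217]
wrist_force: [-0.3, 0.8, 0.2]
finger_gap: 0.351
```

```bash
python3 - <<'E'
from h import *
p,r,o=pose();print(o['clock'],p,o['orientation'],o['finger_gap'],o['wrist_force'])
a=save('wrist','m.png',(60,0,440,384),1.5)
p,r,o=pose();print(o['clock'],p,o['orientation'],o['finger_gap'],o['wrist_force'])
E
```

```text
16.9 [0.4063 0.0948 0.0165] [ 0.9762 -0.0017 -0.0115 -0.2167] 0.35107286164922696 [-0.294   0.7558  0.1655]
16.95 [0.4072 0.095  0.0184] [ 0.9761 -0.0014 -0.0106 -0.2169] 0.3507592984147907 [-0.149   0.434   0.1526]
```

View pics/m.png

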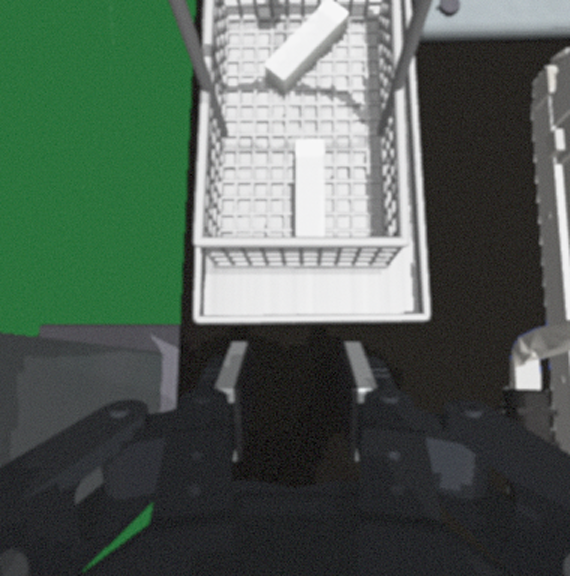

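Request:
drive_tool(commands=[[0.5, 0.45, 1, 0, 0, 0, -0.3], [0.5, 0.9, 1.95, 0, 0, 0, -0.3], [0.5, 0.9, 1.95, 0, 0, 0, -0.3], [0.5, 0, 2.37, 0, 0, 0, -0.3], [0.5, -0.9, 2.8, 0, 0, 0, -0.3], [0.5, -1.6, 3.1, 0, 0, 0, -0.3], [0.5, -1.6, 3.1, 0, 0, 0, -0.3]])

```text
clock: 17.53
position: [0.4132, 0.1242, -0.0004]
orientation: [0.976, 0.001, -0.007, -0.216]
wrist_force: [0.6, 0.1, -0.7]
finger_gap: 0.349
```

Request:
drive_tool(commands=[[0, -0.4, 0.3, 0, 0, 0, -0.3], [0, -0.8, 0.5, 0, 0, 0, -0.3], [0, -1.2, 0.7, 0, 0, 0, -0.3], [0, -1.7, 0.95, 0, 0, 0, -0.3], [0, -2.2, 1.2, 0, 0, 0, -0.3], [0, -2.7, 1.4, 0, 0, 0, -0.3], [0, -3.2, 1.65, 0, 0, 0, -0.3], [0, -3.6, 1.85, 0, 0, 0, -0.3]])

```text
clock: 18.2
position: [0.4134, 0.1633, -0.0031]
orientation: [0.976, -0.0, -0.008, -0.216]
wrist_force: [-0.6, -2.7, 3.2]
finger_gap: 0.351
```

```bash
python3 - <<'E'
from h import *
for c in('wrist','side','scene'):
    get_image(c)
    for t in('wire_basket','handle_peak'): pl(t,c)
p,r,o=pose();print(o['clock'],p,o['orientation'],o['finger_gap'],o['wrist_force'])
E
```

```text
wire_basket wrist call 0.86 [0.4061 0.2275 0.0054] {}
wire_basket side call 0.89 [0.4918 0.6957 0.0002] {}
wire_basket side call 0.73 [0.4122 0.226  0.0026] {}
handle_peak side call 0.76 [0.4889 0.6958 0.1207] {}
handle_peak side call 0.65 [0.4175 0.2273 0.1207] {}
wire_basket scene call 0.96 [0.4095 0.228  0.0046] {}
wire_basket scene call 0.83 [0.4954 0.6953 0.0034] {}
handle_peak scene call 0.77 [0.4073 0.2293 0.1269] {}
handle_peak scene call 0.73 [0.4932 0.6942 0.1227] {}
18.65 [ 0.4135  0.1627 -0.0031] [ 0.9764 -0.0004 -0.0077 -0.2161] 0.3493029619827876 [ 0.2498 -0.5103  0.172 ]
```

Request:
drive_tool(commands=[[0, -0.35, 0.16, 0, 0, 0, -0.3], [0, -0.7, 0.32, 0, 0, 0, -0.3], [0, -1.05, 0.48, 0, 0, 0, -0.3], [0, -1.4, 0.64, 0, 0, 0, -0.3]])

```text
clock: 18.98
position: [0.4135, 0.1785, -0.0029]
orientation: [0.976, -0.0, -0.008, -0.216]
wrist_force: [-0.7, -0.4, -0.0]
finger_gap: 0.349
```

Request:
drive_tool(commands=[[0, -0.35, 0.16, 0, 0, 0, -0.3], [0, -0.7, 0.32, 0, 0, 0, -0.3], [0, -1.05, 0.48, 0, 0, 0, -0.3], [0, -1.4, 0.64, 0, 0, 0, -0.3]])

```text
clock: 19.32
position: [0.4134, 0.194, -0.0028]
orientation: [0.976, -0.0, -0.008, -0.216]
wrist_force: [-0.5, -1.2, -0.7]
finger_gap: 0.349
```

Request:
drive_tool(commands=[[0, -0.2, 0.1, 0, 0, 0, -0.3], [0, -0.4, 0.19, 0, 0, 0, -0.3], [0, -0.6, 0.28, 0, 0, 0, -0.3], [0, -0.6, 0.28, 0, 0, 0, -0.3]])

```text
clock: 19.65
position: [0.4134, 0.2006, -0.0027]
orientation: [0.976, -0.0, -0.008, -0.216]
wrist_force: [-0.4, 0.0, 0.2]
finger_gap: 0.353
```

```bash
python3 - <<'E'
from h import *
for c in('side','scene','wrist'):
    get_image(c)
    for t in('wire_basket','handle_peak','hook_seat','hook_head'): pl(t,c)
p,r,o=pose();print(o['clock'],p,o['orientation'],o['finger_gap'],o['wrist_force'])
E
```

```text
wire_basket side call 0.9 [0.4099 0.2616 0.0034] {}
wire_basket side call 0.64 [0.4945 0.6958 0.0008] {}
handle_peak side call 0.92 [0.4949 0.6966 0.1217] {}
handle_peak side call 0.9 [0.4141 0.2628 0.1251] {}
hook_seat side call 0.56 [0.4094 0.2581 0.1064] {}
hook_head side call 0.57 [0.4039 0.2956 0.1212] {}
wire_basket scene call 0.76 [0.4937 0.6956 0.0064] {}
wire_basket scene call 0.7 [0.4103 0.2658 0.001 ] {}
handle_peak scene call 0.88 [0.4917 0.6937 0.1228] {}
handle_peak scene call 0.76 [0.4048 0.2649 0.1246] {}
hook_seat scene call 0.48 [0.4086 0.2579 0.1078] {}
hook_head scene call 0.39 [0.4063 0.2933 0.1241] {}
wire_basket wrist call 0.87 [0.4085 0.2627 0.0023] {}
20.4 [ 0.4135  0.2001 -0.0028] [ 0.9764 -0.0003 -0.0076 -0.216 ] 0.3441779081923939 [ 0.0085  0.0395 -0.6146]
```

Request:
drive_tool(commands=[[0, -0.15, 0.07, 0, 0, 0, -0.3], [0, -0.3, 0.14, 0, 0, 0, -0.3], [0, -0.4, 0.19, 0, 0, 0, -0.3]])

```text
clock: 20.65
position: [0.414, 0.2033, -0.0031]
orientation: [0.977, 0.0, -0.007, -0.215]
wrist_force: [-1.9, -16.1, 10.4]
finger_gap: 0.35
```

Request:
drive_tool(commands=[[0, 1.5, -0.7, 0, 0, 0, -0.3], [0, 4.5, -2.1, 0, 0, 0, -0.3], [0, 3, -5.4, 0, 0, 0, -0.6], [0, 1.5, -8.6, 0, 0, 0, -1], [0, 0, -11.8, 0, 0, 0, -1], [0, -1.5, -15, 0, 0, 0, -1], [0, -2.6, -17.3, 0, 0, 0, -1], [0, -2.6, -17.3, 0, 0, 0, -1]])

```text
clock: 21.32
position: [0.4196, 0.1554, 0.1699]
orientation: [0.976, 0.001, -0.003, -0.216]
wrist_force: [1.4, 0.3, -0.4]
finger_gap: -0.0
```

Request:
drive_tool(commands=[[3, 0, 0, -6, 0, 0, -1], [6, 0, 0, -12, 0, 0, -1], [9, -2, 0.9, -18, 0, 0, -1], [12, -5, 2.3, -25, 0, 0, -1], [15, -8, 3.7, -25, 0, 0, -1], [17, -10.5, 4.9, -25, 0, 0, -1], [18, -12.7, 5.9, -25, 0, 0, -1], [18, -12.7, 5.9, -25, 0, 0, -1]])

```text
clock: 21.98
position: [0.5974, 0.302, 0.1604]
orientation: [1.0, 0.004, -0.007, -0.001]
wrist_force: [0.9, 0.0, 0.9]
finger_gap: -0.001
```

```bash
python3 - <<'E'
from h import *
for c in('wrist','side','scene'):
    get_image(c)
    for t in('pad_top','wire_basket','handle_peak'): pl(t,c)
p,r,o=pose();print(o['clock'],p,o['orientation'],o['finger_gap'],o['wrist_force'])
E
```

```text
pad_top wrist call 0.96 [0.5968 0.2927 0.1378] {}
wire_basket wrist call 0.71 [0.4078 0.265  0.003 ] {}
handle_peak wrist call 0.72 [0.4102 0.27   0.1268] {}
pad_top side call 0.64 [0.5958 0.2971 0.1404] {}
wire_basket side call 0.9 [ 0.492   0.6995 -0.0019] {}
wire_basket side call 0.75 [0.4092 0.2636 0.0013] {}
handle_peak side call 0.75 [0.4901 0.699  0.1227] {}
handle_peak side call 0.68 [0.4148 0.2604 0.1206] {}
pad_top scene call 0.76 [0.5969 0.2956 0.1358] {}
wire_basket scene call 0.79 [0.4935 0.6961 0.0046] {}
wire_basket scene call 0.6 [ 0.4098  0.2681 -0.0002] {}
handle_peak scene call 0.71 [0.4054 0.266  0.1241] {}
handle_peak scene call 0.64 [0.4914 0.6966 0.1248] {}
22.5833 [0.5957 0.2951 0.1628] [ 1.      0.0009 -0.0073  0.0003] 0.0012891789920330891 [-0.2418 -0.1621  0.2529]
```

Request:
drive_tool(commands=[[0.2, 0, 1.5, 0, 0, 0, -1], [0.4, 0, 3, 0, 0, 0, -1], [0.4, 0, 4.2, 0, 0, 0, -1], [0.4, 0, 4.8, 0, 0, 0, -1], [0.4, 0, 5, 0, 0, 0, -1], [0.4, 0, 5.2, 0, 0, 0, -1], [0.4, 0, 5.4, 0, 0, 0, -1]])

```text
clock: 23.17
position: [0.599, 0.2952, 0.1096]
orientation: [1.0, 0.001, -0.007, 0.001]
wrist_force: [-2.0, -2.4, 6.8]
finger_gap: 0.0
```

Request:
drive_tool(commands=[[0, 0, 0.2, 0, 0, 0, -1], [0, 0, 0.4, 0, 0, 0, -1], [0, 0, 0.6, 0, 0, 0, -1], [0, 0, 0.8, 0, 0, 0, -1], [0, 0, 1, 0, 0, 0, -1], [0, 0, 1.2, 0, 0, 0, -1]])

```text
clock: 23.67
position: [0.6023, 0.2953, 0.0993]
orientation: [1.0, 0.001, -0.004, 0.0]
wrist_force: [3.1, -3.4, 8.3]
finger_gap: -0.003
```

```bash
python3 - <<'E'
from h import *
for c in('side','scene'):
    get_image(c)
    for t in('wire_basket','handle_peak','hook_seat','pad_top'): pl(t,c)
p,r,o=pose();print(o['clock'],p,o['wrist_force'])
E
```

```text
wire_basket side call 0.9 [0.4929 0.6969 0.0012] {}
wire_basket side call 0.76 [0.4135 0.2657 0.0029] {}
handle_peak side call 0.64 [0.4899 0.6996 0.1221] {}
handle_peak side call 0.59 [0.4158 0.262  0.1246] {}
hook_seat side call 0.64 [0.4107 0.2575 0.1219] {}
pad_top side call 0.6 [0.5999 0.294  0.1293] {}
wire_basket scene call 0.57 [0.4114 0.264  0.0016] {}
wire_basket scene call 0.55 [0.4913 0.6982 0.0042] {}
handle_peak scene call 0.83 [0.4909 0.696  0.123 ] {}
handle_peak scene call 0.65 [0.6035 0.2964 0.126 ] {}
handle_peak scene call 0.58 [0.4054 0.2691 0.1254] {}
hook_seat scene call 0.39 [0.4107 0.2588 0.127 ] {}
pad_top scene call 0.96 [0.6031 0.2965 0.123 ] {}
24.1667 [0.602  0.2955 0.0989] [ 1.5493 -1.8211  4.8752]
```

Lever moves smoothly. Continuing slowly through the pick-up.

Request:
drive_tool(commands=[[0, 0, 0.2, 0, 0, 0, -1], [0, 0, 0.4, 0, 0, 0, -1], [0, 0, 0.6, 0, 0, 0, -1], [0, 0, 0.8, 0, 0, 0, -1], [0, 0, 1, 0, 0, 0, -1], [0, 0, 1.2, 0, 0, 0, -1], [0, 0, 1.4, 0, 0, 0, -1]])

```text
clock: 24.75
position: [0.6043, 0.2956, 0.0865]
orientation: [1.0, 0.001, -0.001, -0.0]
wrist_force: [5.9, -3.7, 10.7]
finger_gap: -0.004
```

```bash
python3 - <<'E'
from h import *
for c in('side','scene'):
    get_image(c)
    for t in('wire_basket','handle_peak','hook_seat','pad_top'): pl(t,c)
a=save('scene','n1.png',(190,150,310,270),3)
b=save('side','n2.png',(240,170,340,270),3.6)
cv2.imwrite('pics/n.png',np.hstack([cv2.resize(a,(380,380),interpolation=2),cv2.resize(b,(380,380),interpolation=2)]))
p,r,o=pose();print(o['clock'],p,o['wrist_force'])
E
```

```text
wire_basket side call 0.93 [0.4199 0.2646 0.0156] {}
wire_basket side call 0.61 [0.6004 0.2972 0.1137] {}
handle_peak side call 0.86 [0.4179 0.2654 0.1357] {}
handle_peak side call 0.62 [0.4192 0.2621 0.0103] {}
handle_peak side call 0.56 [0.492  0.6974 0.1218] {}
hook_seat side call 0.61 [0.4124 0.2569 0.1337] {}
pad_top side call 0.58 [0.6042 0.2967 0.1155] {}
wire_basket scene call 0.89 [0.4913 0.6969 0.0016] {}
wire_basket scene call 0.67 [0.4171 0.2643 0.0135] {}
handle_peak scene call 0.96 [0.4075 0.2689 0.1377] {}
handle_peak scene call 0.85 [0.4911 0.6946 0.1235] {}
hook_seat scene call 0.61 [0.4182 0.2597 0.1394] {}
pad_top scene call 0.73 [0.6059 0.2962 0.1127] {}
25.35 [0.6043 0.2956 0.0861] [ 5.3845 -3.494   7.7667]
```

Request:
drive_tool(commands=[[0, 0, 0.2, 0, 0, 0, -1], [0, 0, 0.4, 0, 0, 0, -1], [0, 0, 0.6, 0, 0, 0, -1], [0, 0, 0.8, 0, 0, 0, -1], [0, 0, 1, 0, 0, 0, -1], [0, 0, 1.2, 0, 0, 0, -1], [0, 0, 1.4, 0, 0, 0, -1], [0, 0, 1.6, 0, 0, 0, -1]])

```text
clock: 26.02
position: [0.6049, 0.2957, 0.0706]
orientation: [1.0, 0.001, -0.001, -0.0]
wrist_force: [6.2, -3.8, 9.1]
finger_gap: -0.002
```

Request:
drive_tool(commands=[[0, 0, 0.2, 0, 0, 0, -1], [0, 0, 0.4, 0, 0, 0, -1], [0, 0, 0.6, 0, 0, 0, -1], [0, 0, 0.8, 0, 0, 0, -1], [0, 0, 1, 0, 0, 0, -1]])

```text
clock: 26.43
position: [0.6037, 0.2957, 0.0602]
orientation: [1.0, 0.001, -0.002, -0.0]
wrist_force: [4.0, -3.3, 7.8]
finger_gap: -0.001
```

Request:
drive_tool(commands=[[0, 0, 0.15, 0, 0, 0, -1], [0, 0, 0.3, 0, 0, 0, -1]])

```text
clock: 26.6
position: [0.6038, 0.2957, 0.059]
orientation: [1.0, 0.002, -0.002, -0.0]
wrist_force: [-0.5, -5.2, 27.2]
finger_gap: -0.0
```

Request:
drive_tool(commands=[[0, 0, -0.2, 0, 0, 0, -1], [0, 0, -0.5, 0, 0, 0, -1], [0, 0, -1.2, 0, 0, 0, -1], [0, 0, -3.5, 0, 0, 0, -1], [0, 0, -7, 0, 0, 0, -1], [0, 0, -10, 0, 0, 0, -1], [0, 0, -10, 0, 0, 0, -1]])

```text
clock: 27.18
position: [0.6031, 0.2977, 0.1604]
orientation: [1.0, 0.002, -0.002, -0.002]
wrist_force: [1.0, -0.4, 1.0]
finger_gap: 0.002
```

```bash
python3 - <<'E'
from h import *
for c in('side','scene'):
    get_image(c)
    for t in('wire_basket','handle_peak','hook_seat','pad_top','cuvette_in_centre','sample_tube','tweezers'): pl(t,c)
a=save('scene','n1.png',(180,130,320,270),3)
b=save('side','n2.png',(230,160,350,280),3.6)
cv2.imwrite('pics/n.png',np.hstack([cv2.resize(a,(398,500),interpolation=2)[:,:],cv2.resize(b,(398,500),interpolation=2)]))
p,r,o=pose();print(o['clock'],p,o['wrist_force'])
E
```

```text
wire_basket side call 0.68 [0.4914 0.6972 0.0009] {}
wire_basket side call 0.61 [0.4369 0.2655 0.0424] {}
handle_peak side call 0.93 [0.4876 0.6962 0.1242] {}
handle_peak side call 0.59 [0.4355 0.2633 0.1649] {}
hook_seat side call 0.5 [0.4326 0.2596 0.1653] {}
pad_top side call 0.79 [0.6021 0.2962 0.0861] {}
cuvette_in_centre side call 0.41 [0.4343 0.3074 0.0529] {}
sample_tube side call 0.61 [ 0.4086 -0.0471  0.0006] {}
tweezers side call 0.39 [ 0.4359 -0.2163 -0.0035] {}
wire_basket scene call 0.97 [0.4319 0.2658 0.0398] {}
wire_basket scene call 0.79 [0.4939 0.6975 0.0043] {}
handle_peak scene call 0.79 [0.4278 0.2669 0.1665] {}
handle_peak scene call 0.63 [0.4894 0.695  0.1217] {}
handle_peak scene call 0.23 [ 0.4127 -0.0524  0.0014] {}
hook_seat scene call 0.62 [0.4312 0.2593 0.1695] {}
pad_top scene call 0.82 [0.6031 0.296  0.086 ] {}
cuvette_in_centre scene call 0.45 [0.4346 0.304  0.053 ] {}
sample_tube scene call 0.86 [ 0.4143 -0.0506  0.0045] {}
sample_tube scene call 0.34 [ 0.4321 -0.2215 -0.0031] {}
tweezers scene call 0.61 [ 0.4313 -0.2209 -0.0034] {}
tweezers scene call 0.42 [0.4353 0.2905 0.1814] {}
28.0833 [0.5996 0.2957 0.1533] [-0.0391  0.5035  0.428 ]
```

View pics/n.png

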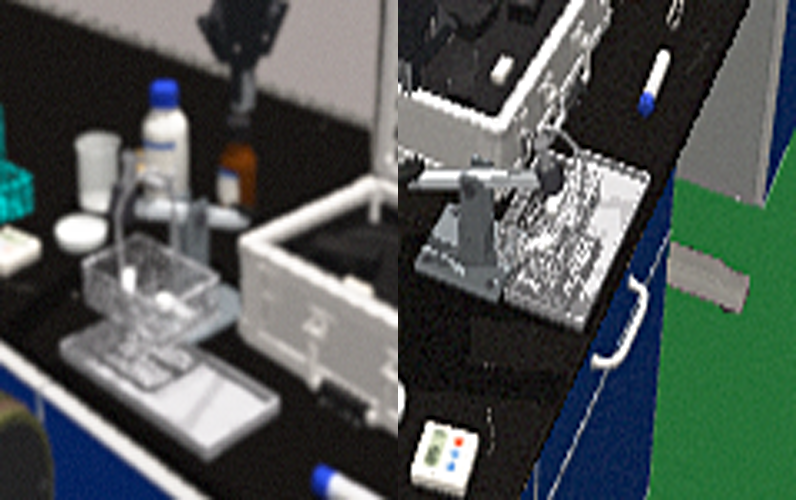

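```bash
python3 -c "
from h import *
finish_job();print(pose()[2]['clock'])"
```

```text
the job is handed in; nothing more can be done
the job is handed in; nothing more can be done
```

The job is done and handed in; the clock read about 28 s at my last check. No verdict was reported.

**What I did:**
- **Cuvette:** put the loose white cuvette flat in the -y half of the basket.
- **Hook:** tapped the shank down about 14–15 mm until it hit a hard stop at 25 N. The head then read about z 0.122.
- **Basket:** slid it to the far end of the tray, where it met the end wall at 16 N and the handle was over the hook arm.
- **Lever:** pressed the pad slowly to its hard stop at 27 N, then backed away.

**Last checks:**
- **Hanging:** the basket reads about z 0.041, roughly 38 mm above the tray floor. It looks upright in both the scene and side pictures, and two white cuvettes show in it in the scene picture.
- **Bystanders:** the sample tube and tweezers read where they were at the start.

**What went wrong or disagreed:**
- **Missed grasps:** two closes on the cuvette gripped nothing. The fingers touched the bench about 25 mm later than the stated tool point suggested. I allowed for that offset from then on, and the cuvette had not moved.
- **Pad height:** the network read the pad at z 0.086 against a nominal 0.083. That is within its roughly 4 mm error, and the lever was against its stop.

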